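# Push a mortar cube home into the corner stop

### The job

Get the grey mortar cube ready for measuring: gently push it along the bench with the fingertips until it sits square in the inner corner of the metal corner stop, one side flush against the long fence and the next side flush against the short end stop. Only push it - do not pinch, lift or tip it - and leave the tin, the jar, the core slice and the paint marker where they are. Finish with the hand clear of everything.

Things in the scene. Friction and masses are not known exactly. Their poses are not given: they have to be found in the camera images.
- cube_center (a point): centre of the loose plain grey mortar test cube, 50 x 50 x 50 mm, about 0.3 kg, flat on the bench (so this point is 25 mm above it). x and y axes level and square to its sides, z up. It starts in front of the long fence, clear of both stops, its sides turned by up to 0.4 rad from theirs, its centre 65 to 110 mm from the fence face and 85 to 140 mm from the end-stop face
- corner_stop: L-shaped bare-metal corner stop, fixed to the bench, placed and turned differently each time. Origin: inner corner, at bench height. x points through the long fence (away from the robot), y along the fence to the end stop (to the robot's left), z up. Inner face of the fence: plane x = 0, from y = 0 to -180 mm; of the end stop: plane y = 0, from x = 0 to -70 mm. Walls 28 mm high, 8 mm thick
- seat (a point): where the centre of a cube seated in the corner stop lies: 25 mm from each inner face, 25 mm above the bench; axes as the corner stop's. The bench inside the corner is bare and flat; the stop's screwed feet are on its outside only, reaching 32 mm behind the inner faces
- tin: loose round silvery moisture tin with lid, 60 mm across, 39 mm high, origin at the centre of its underside, a bystander near the end stop or to the left
- jar: loose small white jar with a blue cap, 44 mm across, 60 mm high, origin at the centre of its underside, a bystander near the end stop or to the left
- slice: loose grey-brown speckled core slice, 47 mm across, 24 mm high, origin at the centre of its underside, a bystander to the right
- marker: loose yellow and black paint marker lying on the bench, 135 mm long, 19 mm thick, origin at the middle of its underside, a bystander to the right
Not all that is in view belongs to the job. Leave any green look-alike of the part that bears cube_center alone.

How it is judged:
By the outcome, as a careful person would: the job done as asked, in the order asked, and still so for the second after the job is handed in, with the robot touching nothing.
It also fails if it takes over 48 s, if anything falls off the work surface, if the arm or the gripper's body presses on something with over 40 N, if the wrist force passes 120 N, or if a joint passes its speed limit or range.

### The arm

A 6-joint arm with a two-finger parallel gripper is mounted at the origin on a cart in front of the work surface, level with it; the furniture and walls round the work are solid. World frame = base frame: x ahead of the robot, y to its left, z up, the work surface at z = 0. Lengths are in m, angles in rad, forces in N, time in s.
With the tool pointing down it reaches from about 0.425 to 0.95 m from the base axis. Payload 3.5 kg.
Tool frame: the origin (TCP) lies midway between the tips of the shut fingers; the grasp point (between the pads) lies 19 mm behind it; x points along the fingers, y is the direction in which the jaws open and shut, and the axes are right-handed (so a half turn about x gives the same grasp; the last joint's range is limited). The gripper opens to 85 mm and grips with 20 to 120 N. Pads are 22 mm wide; open, the fingers measure 114 mm over their backs; the gripper's body (76 mm by 85 mm) begins 54 mm behind the grasp point. The pads swing forward as they close: fully open they stand 13 mm farther back than shut.
Start: joints at [-1.452, 0.286, 1.577, -0, 1.279, -0.15], TCP at [0.179, -0.651, 0.231] pointing down, gripper open.
Joint ranges: [-2.77, 2.77], [-0.9, 2.22], [0.21, 2.48], [-1.53, 4.67], [0.24, 2.81], [-2.84, 2.84]. Speed limits (rad/s): [2.79, 2.79, 3.14, 3.14, 3.14, 3.14].

### API

Orientations are given as a unit quaternion [x, y, z, w].
In Python, from plant import ctrl, vision gives the robot as it stands. The module is installed in compiled form; this text tells all that it offers.
- The arm moves only by the tool play_rows, never from a script. Its arguments are lists of equal length, an entry for each row: "claw": the closure in counts, from 0 (fully open) to 255 (shut); "travel": the shift along the tool's x, y, z in m, a list of three; "dr": the turn, a rotation vector about the tool's x, y, z in rad, a list of three. In form: {"claw": [claw, ...], "travel": [[tx, ty, tz], ...], "dr": [[wx, wy, wz], ...]}. A call has 1 to 20 rows; each row is the pose to reach, as a shift and turn from the pose measured when the call began, along the tool's axes at that moment; what a row does not reach only later rows make up. A row lasts 1/10 s, in which the tool goes at most 50 mm and 8.59 degrees, less where a joint would pass 70% of its speed; a pose out of reach is approached as far as the arm can. A call with a gripper value outside its range is refused whole. The fingers move at their own pace and stop on an object; "force" is the grip in N (left out, the last holds). Time passes only in rows, so rows that repeat a pose let the fingers close. It gives the time, the measured TCP pose, the force and the opening at its end, in the units of the state.
- ctrl.get_state(): the state, without advancing time (a new reading comes with each control period).
- vision.read_camera(name): name is "scene" or "top" or "wrist"; returns a dict with "img" (480x640x3 uint8, red, green, blue), "range_z" (480x640 float32, m along the optical axis (not along the pixel's ray), 0 where there is no reading), "K" (3x3 intrinsics, pixels), "world_to_cam" (4x4, takes a point from world to camera coordinates). Camera axes: x right, y up, looking along -z (the intrinsics and any distortion apply to the point x, -y, -z); pixel columns grow to the right and rows downward; lengths in m; the calibration is good to about 2 mm. A picture is of the moment at which its call begins.
- ctrl.sign_off(): hands the job in, once; it reports no verdict.
The state is a dict: "time": time; "qpos": joint angles; "dq": joint speeds; "joint_efforts": joint torques, N m; "eef_pos": TCP position; "tcp_rot": TCP orientation; "contact_force": force on the tool from outside, world axes, zero at the start; "wrist_torque": the same for the moment, N m; "opening": opening from 0.0 (shut) to 1.0 (fully open).
Only numpy, scipy, OpenCV 4.12 (cv2) and the standard library are available. Lean on these libraries where they do the work, as an engineer would, in place of code of your own. Each camera call takes 0.05 s, during which the arm holds its last target.

## Working session

There is one attempt and no reset: what is moved stays moved. The work goes in short steps, Python scripts to look and compute and a tool call to move; the robot and the scene stay as the last step left them, time stands still between calls to the robot, and variables do not carry over. Pictures are saved under pics/ and viewed, and the job is handed in when it is done.

Besides the shell and the picture viewer there is one more tool, called in YAML: its name, and indented under it one key for each argument. play_rows: Moves the arm, as the interface text tells. Its arguments: {"type":"object","properties":{"claw":{"type":"array","items":{"type":"number"}},"travel":{"type":"array","items":{"type":"array","items":{"type":"number"}}},"dr":{"type":"array","items":{"type":"array","items":{"type":"number"}}},"force":{"type":"number"}},"required":["claw","travel","dr"]}

```bash
mkdir -p pics
python3 - <<'E'
from plant import ctrl, vision
import cv2, numpy as np
for n in ["scene","top"]:
    d=vision.read_camera(n)
    cv2.imwrite(f"pics/{n}0.png",d["img"][:,:,::-1])
    np.savez(f"{n}0.npz",**d)
    print(n,d["K"].tolist(),np.round(d["world_to_cam"],4).tolist(),(d["range_z"]>0).mean(), [k for k in d])
print(ctrl.get_state())
E
```

```text
scene [[492.89837858280583, 0.0, 323.6697648192799], [0.0, 492.89837858280583, 241.06927877836713], [0.0, 0.0, 1.0]] [[-0.7167, -0.6973, -0.0029, 0.3427], [0.2994, -0.3115, 0.9019, -0.2206], [-0.6298, 0.6455, 0.432, -0.7742], [0.0, 0.0, 0.0, 1.0]] 0.9958268229166667 ['img', 'range_z', 'K', 'world_to_cam']
top [[495.0783877746907, 0.0, 325.3482303710813], [0.0, 495.0783877746907, 234.76034566641067], [0.0, 0.0, 1.0]] [[0.0213, -0.9996, -0.0193, -0.0491], [0.9846, 0.0176, 0.1742, -0.5219], [-0.1737, -0.0227, 0.9845, -0.9245], [0.0, 0.0, 0.0, 1.0]] 0.996025390625 ['img', 'range_z', 'K', 'world_to_cam']
{'time': 0.1, 'qpos': array([-1.45198120e+00,  2.87155284e-01,  1.57805221e+00,  1.81118758e-05,
        1.27860210e+00, -1.49984005e-01]), 'dq': array([ 0.00087783, -0.00159664, -0.0047675 , -0.00054517, -0.00195619,
       -0.00050882]), 'joint_efforts': array([ 1.25680985e-03, -4.07294333e+01, -2.93697453e+01, -1.01375490e-04,
        3.44525622e-03,  2.26681829e-05]), 'eef_pos': array([ 0.17923324, -0.65014367,  0.23002165]), 'tcp_rot': array([ 0.70074823,  0.09553072, -0.70071154,  0.09396349]), 'contact_force': array([0.05486544, 0.47520558, 0.00133421]), 'wrist_torque': array([-0.0046582, -0.0065315, -0.0096337]), 'opening': 0.9970833105576787}
```

View pics/scene0.png

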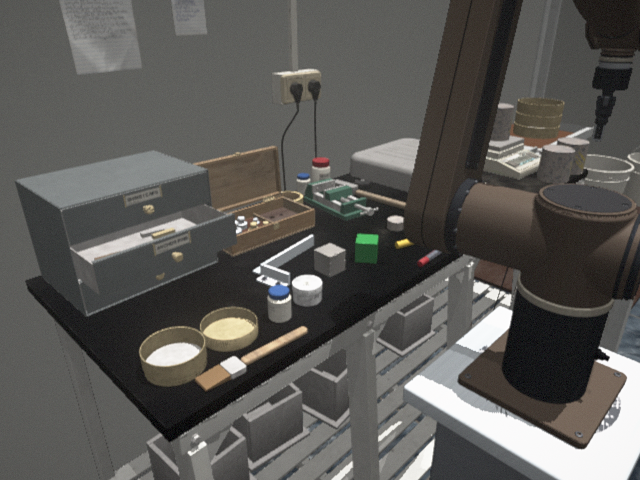

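View pics/top0.png

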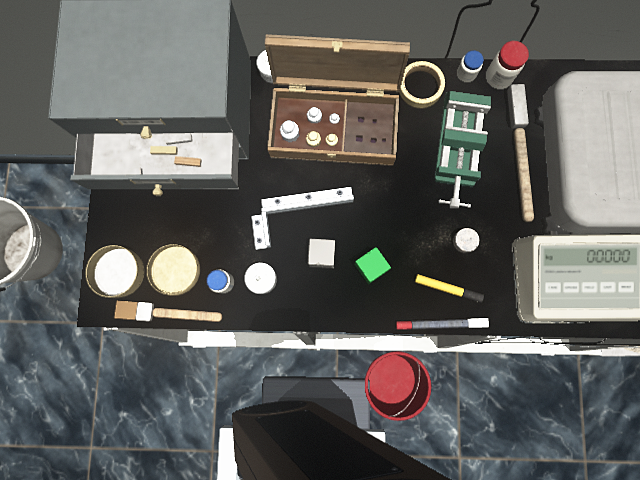

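The grey cube is at top (321,252) and scene (330,260). The green look-alike is at top (373,264) and scene (367,248). The corner stop's inner corner is near top (268,212), the jar at (219,280), the tin at (260,278), the core slice at (467,239) and the marker at (450,288). I'll take the plain grey cube and check it in a crop.

```bash
cat > h.py <<'E'
import numpy as np, cv2
def load(n): 
    d=dict(np.load(n)); return d
def pix2w(d,u,v,z=None,rz=None):
    K=d["K"];T=d["world_to_cam"];R=T[:3,:3];t=T[:3,3]
    r=np.array([(u-K[0,2])/K[0,0],-(v-K[1,2])/K[1,1],-1.0])
    c=-R.T@t; w=R.T@r
    if rz is not None: return c+w*rz
    return c+w*(z-c[2])/w[2]
def w2pix(d,p):
    K=d["K"];T=d["world_to_cam"]; q=T[:3,:3]@np.asarray(p)+T[:3,3]
    return np.array([K[0,0]*q[0]/-q[2]+K[0,2], K[1,1]*-q[1]/-q[2]+K[1,2]])
def cloud(d):
    K=d["K"];T=d["world_to_cam"];Z=d["range_z"];v,u=np.mgrid[:480,:640]
    P=np.stack([(u-K[0,2])/K[0,0]*Z,-(v-K[1,2])/K[1,1]*Z,-Z],-1)
    return (P-T[:3,3])@T[:3,:3]
E
python3 - <<'E'
from h import *
d=load("top0.npz"); im=d["img"][:,:,::-1]
cv2.imwrite("pics/topc.png",cv2.resize(im[170:305,205:400],None,fx=4,fy=4,interpolation=cv2.INTER_CUBIC))
s=load("scene0.npz"); ims=s["img"][:,:,::-1]
cv2.imwrite("pics/scc.png",cv2.resize(ims[225:325,240:400],None,fx=5,fy=5,interpolation=cv2.INTER_CUBIC))
C=cloud(d)
for n,(u,v) in dict(cube=(321,248),green=(373,262),tin=(260,275),jar=(219,278),slice=(467,237),fence=(300,202),endst=(260,230),bench=(290,250)).items(): print(n,C[v,u].round(4))
C=cloud(s)
for n,(u,v) in dict(cube=(330,250),green=(367,240),bench=(300,270)).items(): print(n,C[v,u].round(4))
E
```

```text
cube [ 0.496  -0.0311  0.0484]
green [ 0.4702 -0.1319  0.051 ]
tin [0.442  0.0869 0.0393]
jar [0.4329 0.1619 0.0598]
slice [ 0.5269 -0.3202  0.0248]
fence [0.5928 0.0144 0.0253]
endst [0.5367 0.0957 0.0089]
bench [ 0.4981  0.0339 -0.0016]
cube [ 0.488  -0.0303  0.0504]
green [ 0.4621 -0.1256  0.0505]
bench [-0.1759  0.67    0.5344]
```

```bash
ls; sleep 1
```

```text
h.py
pics
scene0.npz
top0.npz
```

View pics/topc.png

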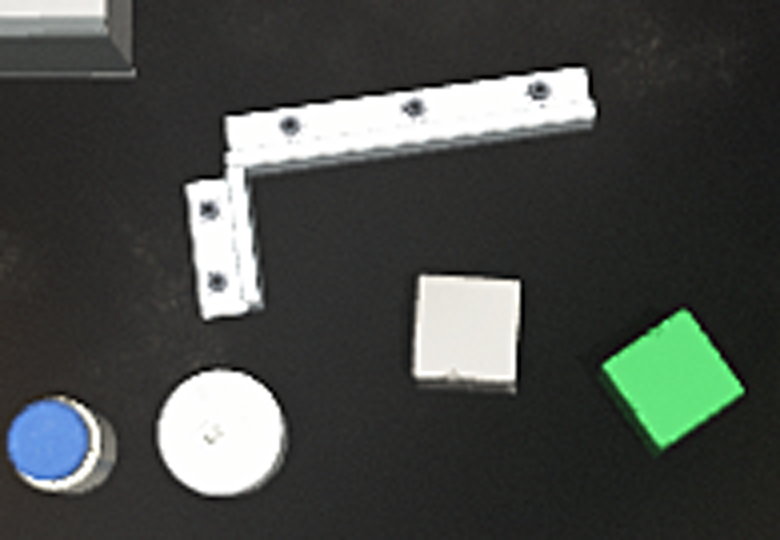

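View pics/scc.png

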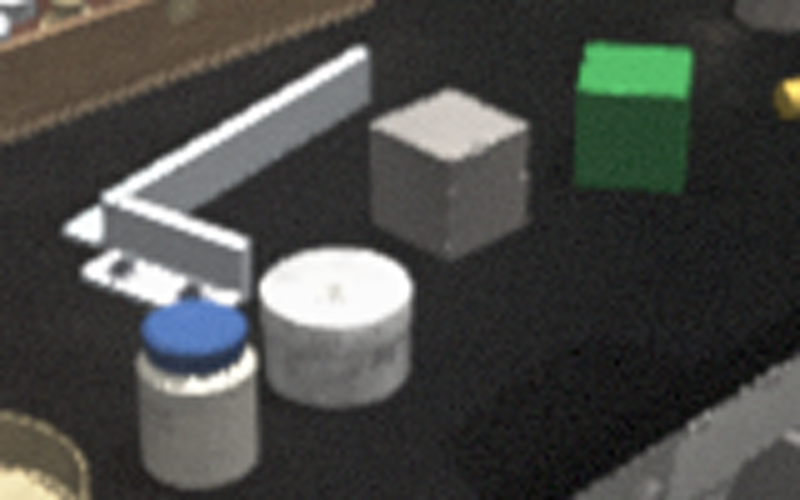

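The crop confirms the plain grey cube, its top face spanning crop (414..521, 275..390). The green cube to its right is the decoy. Next I'll enlarge the corner stop.

Run:
```python
from h import *
d=load("top0.npz"); im=d["img"][:,:,::-1]
g=np.clip(im.astype(float)*0.8,0,255).astype(np.uint8)
cv2.imwrite("pics/topd.png",cv2.resize(g[180:255,255:355],None,fx=8,fy=8,interpolation=cv2.INTER_CUBIC))
s=load("scene0.npz"); ims=s["img"][:,:,::-1]
cv2.imwrite("pics/scd.png",cv2.resize(ims[228:298,250:350],None,fx=8,fy=8,interpolation=cv2.INTER_CUBIC))
```

```text
(no output)
```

View pics/topd.png

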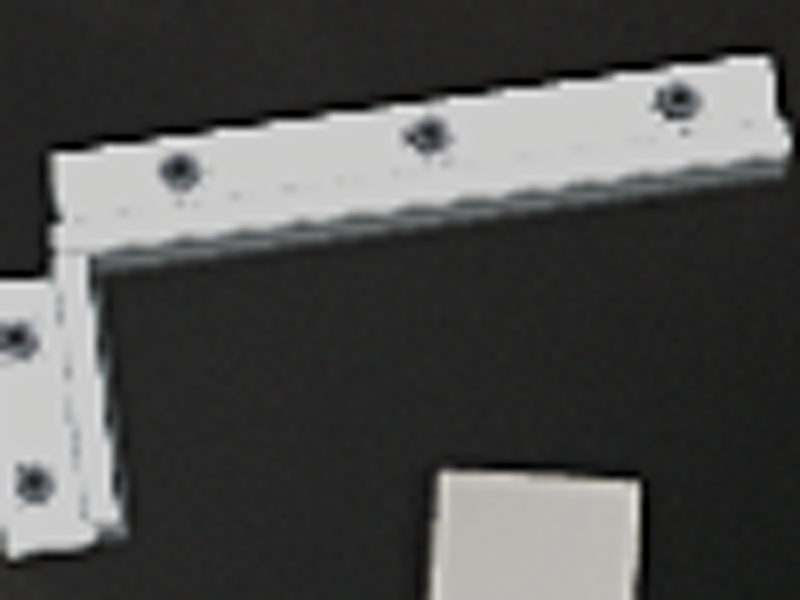

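View pics/scd.png

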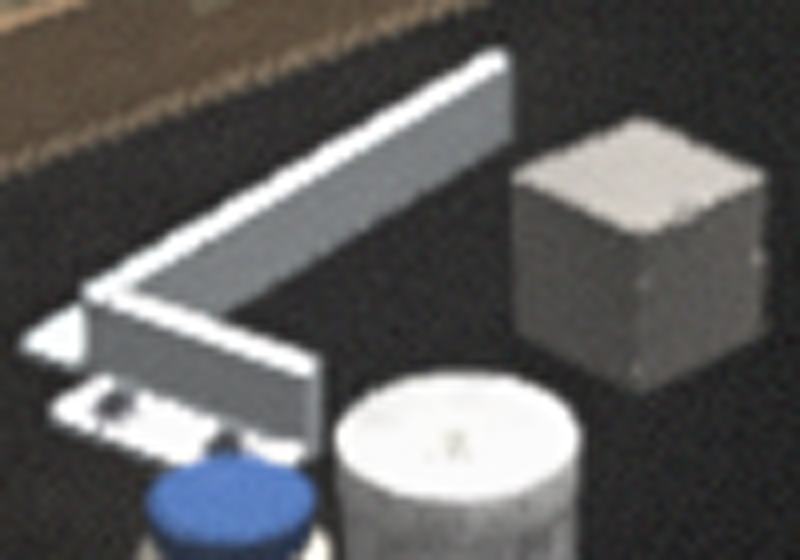

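```bash
cat > fit.py <<'E'
from h import *
from scipy.optimize import least_squares
T=load("top0.npz");S=load("scene0.npz")
def f(o,s,x,y): return np.array([o[0]+(x+.5)/s-.5,o[1]+(y+.5)/s-.5])
td=lambda x,y:f((255,180),8,x,y); tc=lambda x,y:f((205,170),4,x,y); sd=lambda x,y:f((250,228),8,x,y)
def R(a): return np.array([[np.cos(a),-np.sin(a)],[np.sin(a),np.cos(a)]])
def W(p,l): return np.r_[p[:2]+R(p[2])@np.array(l[:2]),l[2]]
h=.028
pts=[(T,td(92,257),(0,0,h)),(T,td(110,270),(0,0,0)),(T,td(788,158),(0,-.18,h)),(T,td(786,176),(0,-.18,0)),(T,td(106,528),(-.07,0,h)),(T,td(125,535),(-.07,0,0)),
(S,sd(138,296),(0,0,h)),(S,sd(512,68),(0,-.18,h)),(S,sd(513,138),(0,-.18,0)),(S,sd(322,358),(-.07,0,h))]
def run(pts,p0,mode,cams):
    # per-view image-plane world bias reported separately
    P=[q for q in pts if q[0] is cams or cams is None]
    g=lambda p:np.concatenate([w2pix(c,W(p,l))-u for c,u,l in P])
    r=least_squares(g,p0,loss="soft_l1"); return r.x,np.round(g(r.x).reshape(-1,2),1).tolist()
for c in (None,T,S):
    x,e=run(pts,[.58,.08,0],0,c); print("stop",x.round(4),e)
st=run(pts,[.58,.08,0],0,None)[0]
a=.025;H=.05
cp=[(T,tc(418,275),(a,a,H)),(T,tc(521,280),(a,-a,H)),(T,tc(517,380),(-a,-a,H)),(T,tc(414,376),(-a,a,H)),(T,tc(414,384),(-a,a,0)),(T,tc(516,391),(-a,-a,0)),
(S,sd(640,117),(a,-a,H)),(S,sd(513,178),(a,a,H)),(S,sd(642,235),(-a,a,H)),(S,sd(766,178),(-a,-a,H)),(S,sd(642,392),(-a,a,0)),(S,sd(515,330),(a,a,0)),(S,sd(767,330),(-a,-a,0))]
for c in (None,T,S):
    x,e=run(cp,[.5,-.03,0],0,c); print("cube",x.round(4),e)
    stc=run(pts,[.58,.08,0],0,c)[0]
    print("  in stop frame",(R(stc[2]).T@(x[:2]-stc[:2])).round(4),x[2]-stc[2])
    print("  seat",W(stc,(-.025,-.025,.025)))
E
python3 fit.py
python3 - <<'E'
from h import *
for n in ("top0.npz","scene0.npz"):
    d=load(n);C=cloud(d)
    m=(abs(C[...,0]-.5)<.05)&(abs(C[...,1]+.03)<.05)&(C[...,2]>.045)&(C[...,2]<.055)
    print(n,"cube top z med",np.median(C[m][:,2]),C[m][:,:2].mean(0))
    for nm,(x,y,z) in dict(tin=(.445,.087,.039),jar=(.435,.16,.06),green=(.465,-.13,.05)).items():
        m=(np.hypot(C[...,0]-x,C[...,1]-y)<.05)&(abs(C[...,2]-z)<.004)
        P=C[m][:,:2]; print(nm,((P.min(0)+P.max(0))/2).round(4),P.min(0).round(3),P.max(0).round(3))
E
```

```text
stop [0.5727 0.0845 0.1581] [[-1.2, -0.8], [-1.5, 0.5], [0.2, -0.7], [-0.0, 0.3], [1.1, -0.8], [0.5, 0.5], [-1.6, -0.3], [0.6, -0.6], [0.6, 1.0], [0.6, 1.0]]
stop [0.5727 0.0843 0.1523] [[-1.1, -0.9], [-1.5, 0.5], [0.4, -0.2], [0.1, 0.8], [1.0, -0.7], [0.4, 0.5]]
stop [0.5734 0.0836 0.1676] [[-1.6, -0.6], [0.1, -1.0], [0.1, 0.6], [0.9, 0.6]]
cube [ 0.4899 -0.0318 -0.0276] [[0.0, -0.7], [-0.1, -0.8], [-0.3, -0.2], [-0.4, -0.4], [1.0, 0.5], [0.1, -0.1], [0.3, 0.5], [0.1, -0.2], [0.0, 0.2], [0.7, -0.1], [-0.0, 1.0], [0.1, 0.8], [0.2, 0.9]]
  in stop frame [-0.1001 -0.1019] -0.18568696830810202
  seat [0.551902   0.05586816 0.025     ]
cube [ 0.4893 -0.0319 -0.0314] [[0.1, -0.4], [-0.0, -0.4], [-0.3, 0.1], [-0.4, -0.2], [0.9, 0.7], [0.0, 0.2]]
  in stop frame [-0.1001 -0.1022] -0.1837199904073106
  seat [0.55177542 0.05584154 0.025     ]
cube [ 0.4917 -0.0331 -0.0157] [[-0.0, 0.1], [-0.1, -0.6], [-0.0, -0.3], [0.4, -0.6], [-0.1, 0.5], [-0.1, 0.4], [-0.1, 0.3]]
  in stop frame [-0.1    -0.1015] -0.1833255284710884
  seat [0.55291304 0.0547944  0.025     ]
top0.npz cube top z med 0.049935132547018195 [ 0.48888417 -0.03197426]
tin [0.4384 0.087 ] [0.409 0.057] [0.468 0.117]
jar [0.43   0.1667] [0.412 0.148] [0.448 0.185]
green [ 0.4669 -0.132 ] [ 0.434 -0.165] [ 0.5   -0.099]
scene0.npz cube top z med 0.05034716233807782 [ 0.48599754 -0.02591422]
tin [0.4372 0.0918] [0.407 0.062] [0.467 0.122]
jar [0.4287 0.1694] [0.41  0.149] [0.448 0.189]
green [ 0.4645 -0.1283] [ 0.432 -0.162] [ 0.497 -0.094]
```

```bash
cat > mv.py <<'E'
import numpy as np
from scipy.spatial.transform import Rotation as Ro
from plant import ctrl
ST=np.array([.5727,.0845,.155])
def stop2w(x,y,z):
    c,s=np.cos(ST[2]),np.sin(ST[2]); return np.array([ST[0]+c*x-s*y,ST[1]+s*x+c*y,z])
def w2stop(p):
    c,s=np.cos(ST[2]),np.sin(ST[2]); d=np.asarray(p[:2])-ST[:2]; return np.array([c*d[0]+s*d[1],-s*d[0]+c*d[1]])
def goalR(yaw): # tool z along heading yaw, x down, y = z cross x
    z=np.array([np.cos(yaw),np.sin(yaw),0]);x=np.array([0,0,-1.]);return Ro.from_matrix(np.stack([x,np.cross(z,x),z],1))
def rel(pw,Rg=None):
    s=ctrl.get_state();R0=Ro.from_quat(s["tcp_rot"])
    t=R0.inv().apply(np.asarray(pw)-s["eef_pos"])
    dr=(R0.inv()*Rg).as_rotvec() if Rg is not None else np.zeros(3)
    return t.round(4),dr.round(4)
E
python3 - <<'E'
from mv import *; from h import *
s=ctrl.get_state();R0=Ro.from_quat(s["tcp_rot"]).as_matrix();print(R0.round(3))
yaw_tz=np.arctan2(R0[1,2],R0[0,2]);print("tool z yaw",yaw_tz)
for y in (.155,.155+np.pi):
  print(y,rel(stop2w(-.152,-.102,.15),goalR(y)))
p=stop2w(-.152,-.102,.15);print(p)
for w in ([.40,-.45,.23],[.44,-.2,.23]): print(w,rel(w))
d=load("top0.npz");C=cloud(d)
m=(C[...,0]>.15)&(C[...,0]<.6)&(C[...,1]<.2)&(C[...,1]>-.8)
# max height by y bins
for y in np.arange(-.8,.2,.1):
    k=m&(C[...,1]>=y)&(C[...,1]<y+.1); print(round(y,1),C[k][:,2].max().round(3) if k.any() else None)
E
```

```text
[[-0.     0.266 -0.964]
 [ 0.002 -0.964 -0.266]
 [-1.    -0.002 -0.   ]]
tool z yaw -2.872799139122069
0.155 (array([ 0.0813, -0.5195, -0.4118]), array([-3.0278e+00, -3.3000e-03, -3.0000e-04]))
3.296592653589793 (array([ 0.0813, -0.5195, -0.4118]), array([ 0.1138, -0.0002,  0.0022]))
[ 0.43826902 -0.03974295  0.15      ]
[0.4, -0.45, 0.23] (array([ 0.0004, -0.1343, -0.266 ]), array([0., 0., 0.]))
[0.44, -0.2, 0.23] (array([ 0.0009, -0.3647, -0.3709]), array([0., 0., 0.]))
-0.8 -0.138
-0.7 0.108
-0.6 0.109
-0.5 0.109
-0.4 0.044
-0.3 0.047
-0.2 0.633
-0.1 1.0
-0.0 0.528
0.1 0.066
```

play_rows:
  claw: [210,210,210,210,210,210,210,210,210,210,210,210,210,210,210,210,210,210,210]
  travel:
    - [0,-0.135,-0.266]
    - [0,-0.135,-0.266]
    - [0,-0.135,-0.266]
    - [0,-0.135,-0.266]
    - [0,-0.135,-0.266]
    - [0,-0.135,-0.266]
    - [0,-0.365,-0.371]
    - [0,-0.365,-0.371]
    - [0,-0.365,-0.371]
    - [0,-0.365,-0.371]
    - [0,-0.365,-0.371]
    - [0,-0.365,-0.371]
    - [0.081,-0.52,-0.412]
    - [0.081,-0.52,-0.412]
    - [0.081,-0.52,-0.412]
    - [0.081,-0.52,-0.412]
    - [0.081,-0.52,-0.412]
    - [0.081,-0.52,-0.412]
    - [0.081,-0.52,-0.412]
  dr:
    - [0,0,0]
    - [0,0,0]
    - [0,0,0]
    - [0,0,0]
    - [0,0,0]
    - [0,0,0]
    - [0.06,0,0]
    - [0.06,0,0]
    - [0.06,0,0]
    - [0.06,0,0]
    - [0.06,0,0]
    - [0.06,0,0]
    - [0.114,0,0.002]
    - [0.114,0,0.002]
    - [0.114,0,0.002]
    - [0.114,0,0.002]
    - [0.114,0,0.002]
    - [0.114,0,0.002]
    - [0.114,0,0.002]
  force: 20

```text
time: 2.0
eef_pos: [0.4391, -0.0405, 0.1512]
tcp_rot: [0.706, 0.054, -0.704, 0.055]
contact_force: [-0.4, -0.6, -0.1]
opening: 0.175
```

```bash
python3 - <<'E'
from plant import ctrl, vision
import cv2, numpy as np
for n in ["scene","wrist"]:
    d=vision.read_camera(n)
    cv2.imwrite(f"pics/{n}1.png",d["img"][:,:,::-1]); np.savez(f"{n}1.npz",**d)
E
python3 - <<'E'
from mv import *
print(rel(stop2w(-.152,-.102,.012),goalR(.155+np.pi)),rel(stop2w(-.152,-.102,.06),goalR(.155+np.pi)))
print(ctrl.get_state()["qpos"])
E
```

```text
(array([ 0.1393, -0.0012,  0.001 ]), array([-0.0021, -0.0018, -0.001 ])) (array([ 0.0913, -0.0011,  0.0009]), array([-0.0021, -0.0018, -0.001 ]))
[-3.23143983e-01 -1.65148350e-01  2.20405525e+00 -2.61022358e-05
  1.10062829e+00  1.09473405e+00]
```

View pics/scene1.png

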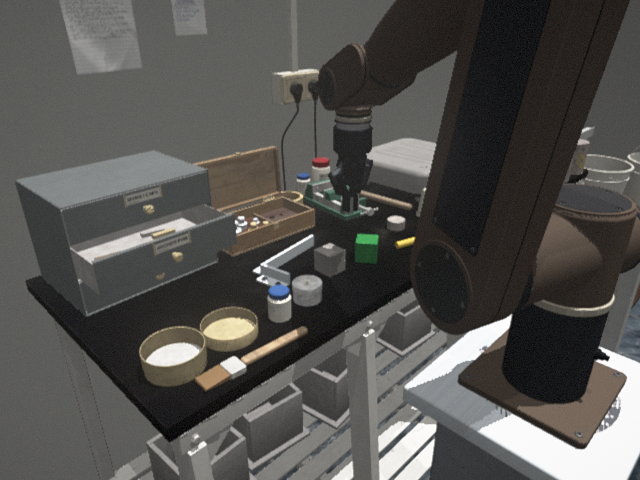

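View pics/wrist1.png

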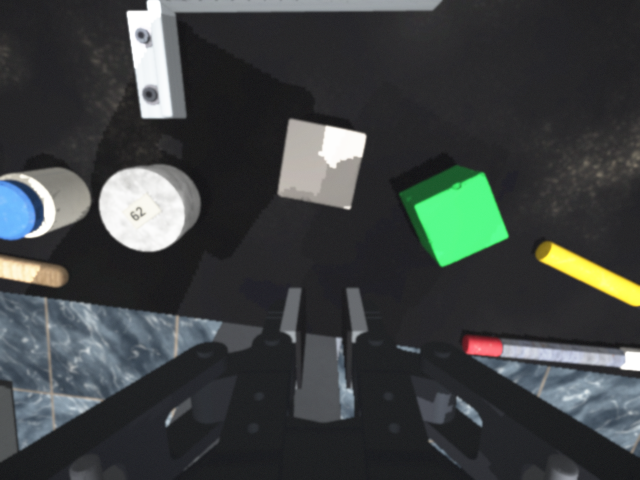

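The wrist view shows the fence level at the top, around (165–440, 10), so the tool is square to it. The cube is at (322,163), centred ahead of the fingers at x≈323, and the green cube at (455,215) is clear of the path. Next I'll lower the fingers behind the cube.

play_rows:
  claw: [210,210,210,210,210,210,210]
  travel:
    - [0.045,0,0.001]
    - [0.09,-0.001,0.001]
    - [0.115,-0.001,0.001]
    - [0.13,-0.001,0.001]
    - [0.139,-0.001,0.001]
    - [0.139,-0.001,0.001]
    - [0.139,-0.001,0.001]
  dr:
    - [0,0,0]
    - [-0.002,-0.002,0]
    - [-0.002,-0.002,0]
    - [-0.002,-0.002,0]
    - [-0.002,-0.002,0]
    - [-0.002,-0.002,0]
    - [-0.002,-0.002,0]

```text
time: 2.8
eef_pos: [0.4392, -0.0406, 0.0131]
tcp_rot: [0.706, 0.054, -0.704, 0.055]
contact_force: [-0.6, 0.5, -0.3]
opening: 0.173
```

Run:
```python
from plant import ctrl, vision
import cv2, numpy as np
for n in ["scene","wrist"]:
    d=vision.read_camera(n)
    im=d["img"][:,:,::-1]
    if n=="scene": im=cv2.resize(im[180:310,260:420],None,fx=5,fy=4.6,interpolation=cv2.INTER_CUBIC)
    cv2.imwrite(f"pics/{n}2.png",im); np.savez(f"{n}2.npz",**d)
from mv import *
print(w2stop(ctrl.get_state()["eef_pos"]),rel(stop2w(-.06,-.102,.012),goalR(.155+np.pi)))
```

```text
[-0.15096012 -0.10289134] (array([ 0.0017, -0.0009, -0.091 ]), array([-0.0004, -0.0023, -0.0022]))
```

View pics/scene2.png

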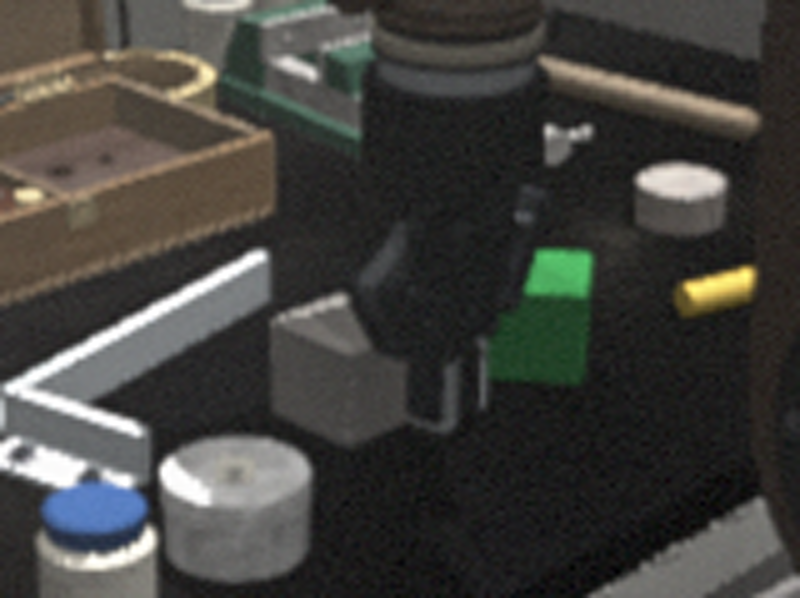

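View pics/wrist2.png

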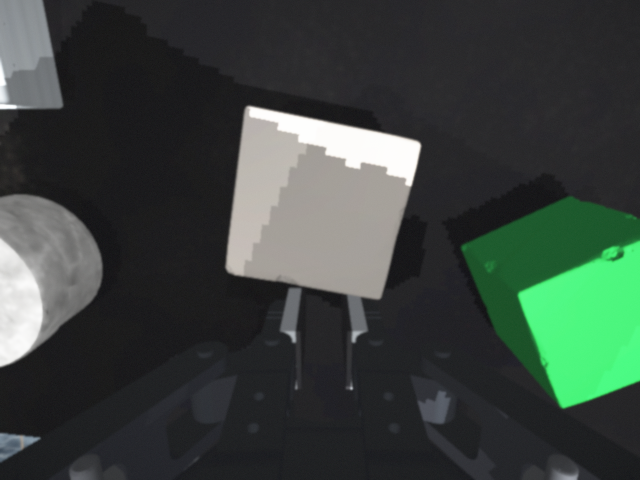

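The wrist view shows both fingertips at (295,300) and (355,300), just behind the cube's near face, which runs (228,272)–(382,298). The green cube and tin are clear. I'll push slowly toward the fence.

play_rows:
  claw: [210,210,210,210,210,210,210,210,210,210,210,210,210,210,210,210,210,210]
  travel:
    - [0,0,-0.004]
    - [0,0,-0.008]
    - [0,0,-0.012]
    - [0,0,-0.016]
    - [0,0,-0.02]
    - [0,0,-0.024]
    - [0,0,-0.028]
    - [0,0,-0.032]
    - [0,0,-0.036]
    - [0,0,-0.04]
    - [0,0,-0.044]
    - [0,0,-0.048]
    - [0,0,-0.052]
    - [0,0,-0.056]
    - [0,0,-0.06]
    - [0,0,-0.064]
    - [0,0,-0.068]
    - [0,0,-0.068]
  dr:
    - [0,0,0]
    - [0,0,0]
    - [0,0,0]
    - [0,0,0]
    - [0,0,0]
    - [0,0,0]
    - [0,0,0]
    - [0,0,0]
    - [0,0,0]
    - [0,0,0]
    - [0,0,0]
    - [0,0,0]
    - [0,0,0]
    - [0,0,0]
    - [0,0,0]
    - [0,0,0]
    - [0,0,0]
    - [0,0,0]

```text
time: 4.7
eef_pos: [0.5077, -0.03, 0.014]
tcp_rot: [0.706, 0.054, -0.704, 0.055]
contact_force: [-0.1, 0.2, -0.3]
opening: 0.175
```

Run:
```python
from plant import ctrl, vision
import cv2, numpy as np
for n in ["wrist"]:
    d=vision.read_camera(n)
    im=d["img"][:,:,::-1]
    cv2.imwrite(f"pics/{n}3.png",im); np.savez(f"{n}3.npz",**d)
from mv import *
print(w2stop(ctrl.get_state()["eef_pos"]),ctrl.get_state()["contact_force"],rel(stop2w(-.06,-.102,.012),goalR(.155+np.pi)))
```

```text
[-0.08199089 -0.10314387] [-0.29296921 -0.34820415  0.27719504] (array([ 0.0022, -0.0012, -0.022 ]), array([-0.0004, -0.0042, -0.0028]))
```

View pics/wrist3.png

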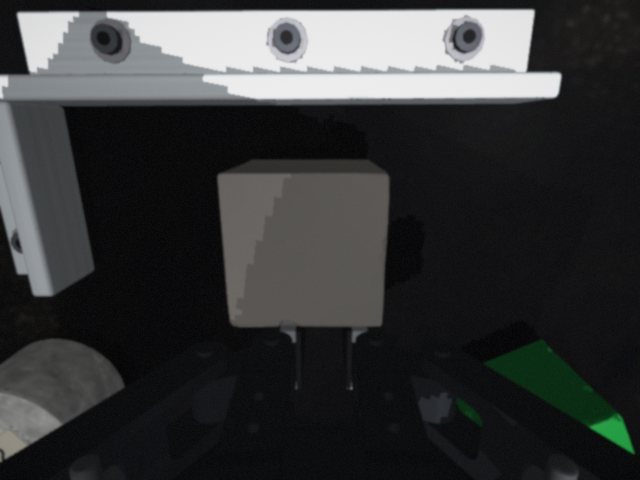

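The cube is now square to the fence at (303,245), and its far base edge still shows a gap to the fence. I'll continue gently.

play_rows:
  claw: [210,210,210,210,210,210,210,210]
  travel:
    - [0.001,0,-0.003]
    - [0.001,0,-0.006]
    - [0.001,0,-0.009]
    - [0.001,0,-0.012]
    - [0.001,0,-0.014]
    - [0.001,0,-0.016]
    - [0.001,0,-0.018]
    - [0.001,0,-0.018]
  dr:
    - [0,0,0]
    - [0,-0.002,-0.001]
    - [0,-0.004,-0.002]
    - [0,-0.004,-0.002]
    - [0,-0.004,-0.002]
    - [0,-0.004,-0.002]
    - [0,-0.004,-0.002]
    - [0,-0.004,-0.002]

```text
time: 5.55
eef_pos: [0.5259, -0.0273, 0.0132]
tcp_rot: [0.705, 0.054, -0.705, 0.055]
contact_force: [-1.6, -0.1, 0.4]
opening: 0.183
```

```bash
cat > look.py <<'E'
import sys
from plant import ctrl, vision
import cv2, numpy as np
k=sys.argv[1]
for n in sys.argv[2:]:
    d=vision.read_camera(n)
    im=d["img"][:,:,::-1]
    if n=="scene": im=cv2.resize(im[215:315,250:350],None,fx=6,fy=6,interpolation=cv2.INTER_CUBIC)
    if n=="top": im=cv2.resize(im[180:270,255:355],None,fx=6.5,fy=6.5,interpolation=cv2.INTER_CUBIC)
    cv2.imwrite(f"pics/{n}{k}.png",im); np.savez(f"{n}{k}.npz",**d)
from mv import *
s=ctrl.get_state()
print(w2stop(s["eef_pos"]),s["eef_pos"],s["contact_force"],rel(stop2w(-.06,-.102,.012),goalR(.155+np.pi)),s["time"])
E
python3 look.py 4 wrist
```

```text
[-0.06348499 -0.1032102 ] [ 0.5259097  -0.02727369  0.01320777] [0.32984332 0.48387863 0.04469773] (array([ 0.0012, -0.0012, -0.0035]), array([-0.0006, -0.0014, -0.001 ])) 5.6
```

View pics/wrist4.png

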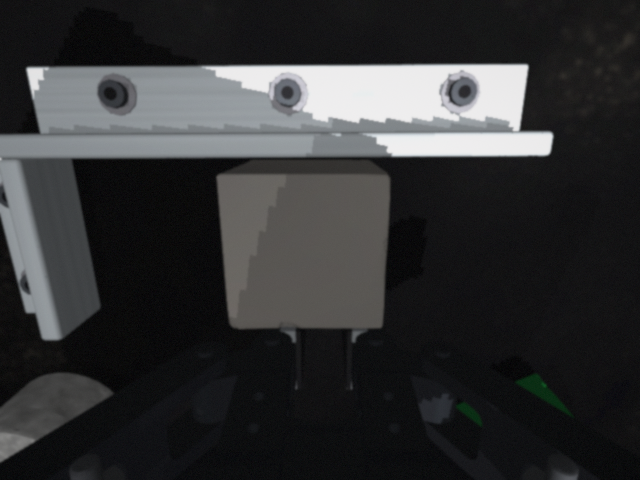

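The cube's far edge (v≈160) is within about 2 mm of the fence foot. I'll go on in 1 mm rows.

play_rows:
  claw: [210,210,210,210,210]
  travel:
    - [0,0,-0.001]
    - [0,0,-0.002]
    - [0,0,-0.003]
    - [0,0,-0.004]
    - [0,0,-0.004]
  dr:
    - [0,0,0]
    - [0,0,0]
    - [0,0,0]
    - [0,0,0]
    - [0,0,0]

```text
time: 6.1
eef_pos: [0.5287, -0.0268, 0.0131]
tcp_rot: [-0.704, -0.055, 0.706, -0.055]
contact_force: [-5.7, -1.2, 3.5]
opening: 0.174
```

```bash
python3 look.py 5 wrist
```

```text
[-0.06060353 -0.1032213 ] [ 0.52875833 -0.02683981  0.0130975 ] [-6.14649156 -1.7462048   4.70460823] (array([ 0.0011, -0.0012, -0.0006]), array([ 0.0001,  0.0019, -0.0007])) 6.15
```

View pics/wrist5.png

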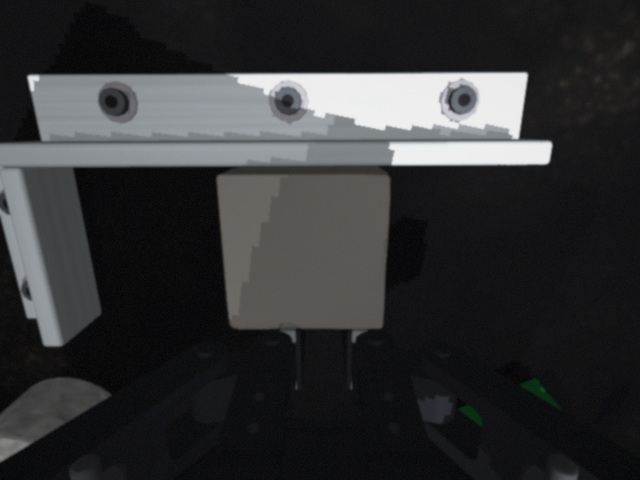

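The cube is on the fence (reaction about 6 N, edge lines coincide). I'll back off, rise, shut the fingers, and come down on the cube's right side.

play_rows:
  claw: [210,210,210,255,255,255,255,255,255,255,255,255]
  travel:
    - [0,0,0.006]
    - [0,0,0.014]
    - [0,0,0.014]
    - [-0.04,0,0.014]
    - [-0.08,0,0.014]
    - [-0.08,0.025,-0.01]
    - [-0.08,0.05,-0.035]
    - [-0.08,0.05,-0.035]
    - [-0.04,0.05,-0.035]
    - [-0.01,0.05,-0.035]
    - [0.001,0.05,-0.035]
    - [0.001,0.05,-0.035]
  dr:
    - [0,0,0]
    - [0,0.002,0]
    - [0,0.002,0]
    - [0,0.002,0]
    - [0,0.002,0]
    - [0,0.002,0]
    - [0,0.002,0]
    - [0,0.002,0]
    - [0,0.002,0]
    - [0,0.002,0]
    - [0,0.002,0]
    - [0,0.002,0]

```text
time: 7.35
eef_pos: [0.569, -0.07, 0.0099]
tcp_rot: [-0.703, -0.055, 0.706, -0.054]
contact_force: [-0.5, 0.2, 0.4]
opening: -0.0
```

```bash
python3 look.py 6 wrist scene
```

```text
[-0.02491764 -0.15336656] [ 0.57175783 -0.07087472  0.0130819 ] [-0.61356866 -0.07934717  0.38186964] (array([ 0.001 , -0.0514,  0.0351]), array([ 0.0002, -0.0016, -0.0014])) 7.45
```

View pics/wrist6.png

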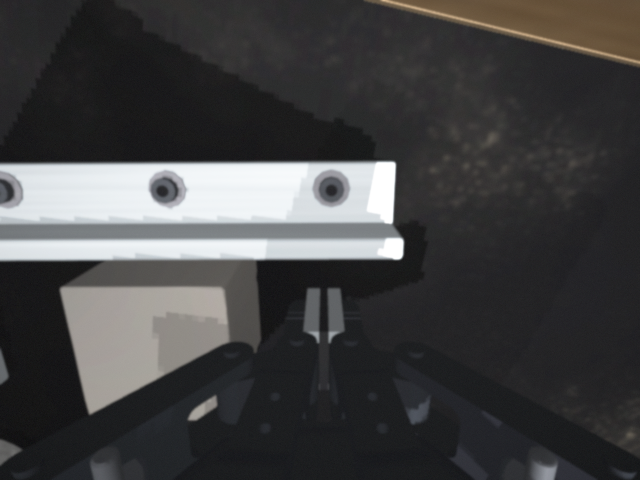

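View pics/scene6.png

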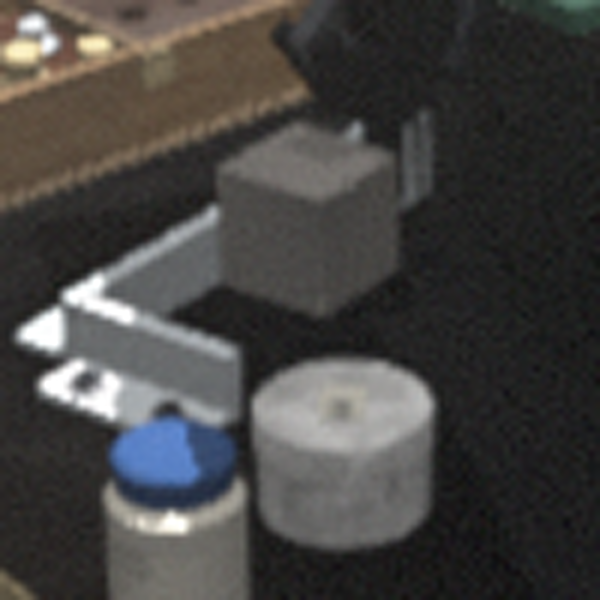

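Run:
```python
from h import *; from mv import *
for n in ("scene6.npz","wrist6.npz","top0.npz"):
    d=load(n);C=cloud(d).reshape(-1,3);C=C[d["range_z"].ravel()>0]
    c,s=np.cos(.155),np.sin(.155);D=C[:,:2]-ST[:2];x=c*D[:,0]+s*D[:,1];y=-s*D[:,0]+c*D[:,1];z=C[:,2]
    print(n)
    if n[0]=="t": break
    for dy in range(-60,61,8):
        m=(abs(x+.025)<.03)&(abs(y+.1534-dy/1000)<.004)&(z>.055)&(z<.2)
        if m.sum()>3: print(dy,m.sum(),np.percentile(z[m],[0,3,20]).round(4))
    m=(z>.045)&(z<.055)&(x>-.08)&(x<.01)&(y>-.15)&(y<-.05)
    if m.any(): print("cube top",np.percentile(x[m],[1,99]),np.percentile(y[m],[1,99]))
```

```text
scene6.npz
-52 21 [0.0857 0.0869 0.0943]
-44 38 [0.0784 0.0816 0.0913]
-36 38 [0.0654 0.0668 0.0759]
-28 34 [0.0583 0.0586 0.0672]
-20 25 [0.059  0.0605 0.0646]
-12 54 [0.0553 0.0598 0.0759]
-4 101 [0.0563 0.0585 0.0694]
4 36 [0.0564 0.0597 0.0619]
12 85 [0.0551 0.0581 0.0699]
20 161 [0.0552 0.0655 0.0824]
28 250 [0.0584 0.0647 0.1113]
36 437 [0.0608 0.0654 0.1332]
44 123 [0.0692 0.0731 0.0866]
52 56 [0.0777 0.0813 0.0852]
60 63 [0.0895 0.0906 0.0966]
cube top [-0.04972933  0.0005658 ] [-0.14617733 -0.06856417]
wrist6.npz
-60 401 [0.0895 0.0909 0.0932]
-52 2664 [0.0802 0.0838 0.0894]
-44 4170 [0.0705 0.0758 0.0837]
-36 6077 [0.0594 0.0654 0.075 ]
-28 3400 [0.055  0.0599 0.0657]
-20 2546 [0.055  0.0571 0.0637]
-12 5033 [0.055  0.0585 0.0803]
-4 5202 [0.055  0.0567 0.0666]
4 4479 [0.0551 0.0567 0.0676]
12 5282 [0.055  0.0578 0.0784]
20 2712 [0.055  0.0572 0.065 ]
28 3342 [0.055  0.0592 0.0659]
36 5556 [0.0578 0.0635 0.0713]
44 4756 [0.0679 0.0741 0.0832]
52 3085 [0.077  0.0822 0.0883]
60 975 [0.0876 0.0901 0.0931]
cube top [-0.04355049  0.00131049] [-0.14633713 -0.07354256]
top0.npz
```

Run:
```python
from h import *; from mv import *
for n in ("scene6.npz","wrist6.npz"):
    d=load(n);C=cloud(d).reshape(-1,3);C=C[d["range_z"].ravel()>0]
    c,s=np.cos(.155),np.sin(.155);D=C[:,:2]-ST[:2];x=c*D[:,0]+s*D[:,1];y=-s*D[:,0]+c*D[:,1];z=C[:,2]
    for dy in range(-36,1,3):
        m=(abs(x+.025)<.03)&(abs(y+.1534-dy/1000)<.0015)&(z>.033)&(z<.2)
        if m.sum()>3: print(n,dy,m.sum(),np.percentile(z[m],[0,1,5,20]).round(4))
```

```text
scene6.npz -36 8 [0.0666 0.067  0.0685 0.0776]
scene6.npz -33 16 [0.0654 0.0658 0.0673 0.0734]
scene6.npz -30 14 [0.0586 0.0593 0.0622 0.071 ]
scene6.npz -27 11 [0.073  0.0731 0.0736 0.0771]
scene6.npz -24 10 [0.0583 0.0585 0.0594 0.0634]
scene6.npz -21 11 [0.059  0.0592 0.06   0.0643]
scene6.npz -18 8 [0.0658 0.066  0.0669 0.0866]
scene6.npz -15 10 [0.0619 0.0621 0.0628 0.0748]
scene6.npz -12 23 [0.0553 0.0565 0.0608 0.0831]
scene6.npz -9 27 [0.0587 0.0594 0.0619 0.0699]
scene6.npz -6 49 [0.0343 0.0353 0.041  0.0632]
scene6.npz -3 50 [0.0397 0.0408 0.0452 0.0597]
scene6.npz 0 24 [0.033  0.0336 0.0361 0.0516]
wrist6.npz -36 2287 [0.0634 0.0648 0.0672 0.0752]
wrist6.npz -33 2149 [0.0594 0.0612 0.0636 0.0698]
wrist6.npz -30 1291 [0.0555 0.0584 0.0608 0.0651]
wrist6.npz -27 1184 [0.0548 0.0564 0.061  0.0661]
wrist6.npz -24 1329 [0.0545 0.0561 0.06   0.066 ]
wrist6.npz -21 1126 [0.0531 0.0548 0.0587 0.0643]
wrist6.npz -18 605 [0.0519 0.0526 0.0541 0.0587]
wrist6.npz -15 1638 [0.0505 0.0524 0.0594 0.0846]
wrist6.npz -12 2113 [0.0331 0.0359 0.0537 0.075 ]
wrist6.npz -9 2149 [0.0331 0.035  0.0507 0.0664]
wrist6.npz -6 2339 [0.0332 0.0353 0.0492 0.0669]
wrist6.npz -3 2361 [0.0331 0.0346 0.0424 0.0591]
wrist6.npz 0 1673 [0.0331 0.0346 0.0406 0.0477]
```

With the jaws lying along the push direction, the knuckles would pass only 1–4 mm over the cube top. I'll rise, turn the hand 90° so the same flat fingertip sides as before do the push, and lower again.

play_rows:
  claw: [255,255,255,255,255,255,255,255,255,255,255,255,255,255,255,255,255]
  travel:
    - [-0.04,0,0]
    - [-0.06,0,0]
    - [-0.06,0,0]
    - [-0.06,0,0]
    - [-0.06,0,0]
    - [-0.06,0,0]
    - [-0.06,0,0]
    - [-0.06,0,0]
    - [-0.06,0,0]
    - [-0.06,0,0]
    - [-0.06,0,0]
    - [-0.06,0,0]
    - [-0.06,0,0]
    - [-0.06,0,0]
    - [-0.03,0,0]
    - [0,0,0]
    - [0,0,0]
  dr:
    - [0,0,0]
    - [0,0,0]
    - [-1.571,0,0]
    - [-1.571,0,0]
    - [-1.571,0,0]
    - [-1.571,0,0]
    - [-1.571,0,0]
    - [-1.571,0,0]
    - [-1.571,0,0]
    - [-1.571,0,0]
    - [-1.571,0,0]
    - [-1.571,0,0]
    - [-1.571,0,0]
    - [-1.571,0,0]
    - [-1.571,0,0]
    - [-1.571,0,0]
    - [-1.571,0,0]

```text
time: 9.15
eef_pos: [0.569, -0.07, 0.0102]
tcp_rot: [0.459, 0.538, -0.461, 0.536]
contact_force: [-0.9, -0.4, -0.8]
opening: -0.001
```

```bash
python3 look.py 7 wrist scene
python3 - <<'E'
from mv import *
print(rel(stop2w(-.025,-.061,.013),goalR(.155-np.pi/2)))
E
```

```text
[-0.02460136 -0.15340709] [ 0.57207657 -0.07086593  0.01387036] [ 0.36978477 -0.27002979  0.46170933] (array([ 0.0017, -0.0354, -0.0514]), array([ 1.5704e+00, -3.0000e-04, -2.7000e-03])) 9.25
(array([ 0.0007, -0.0004, -0.0924]), array([-0.0004,  0.0015, -0.0019]))
```

View pics/wrist7.png

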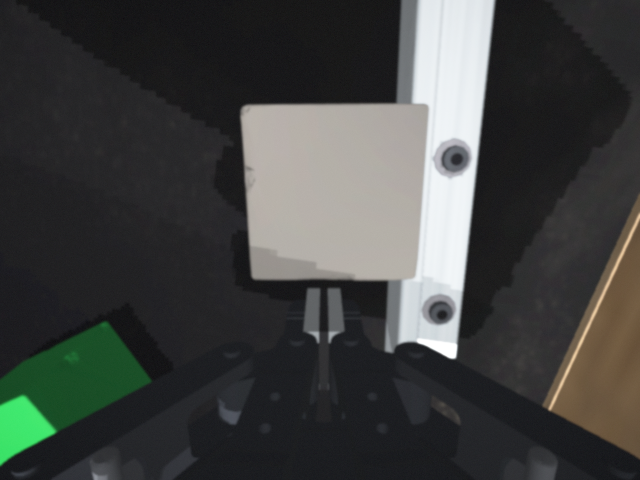

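View pics/scene7.png

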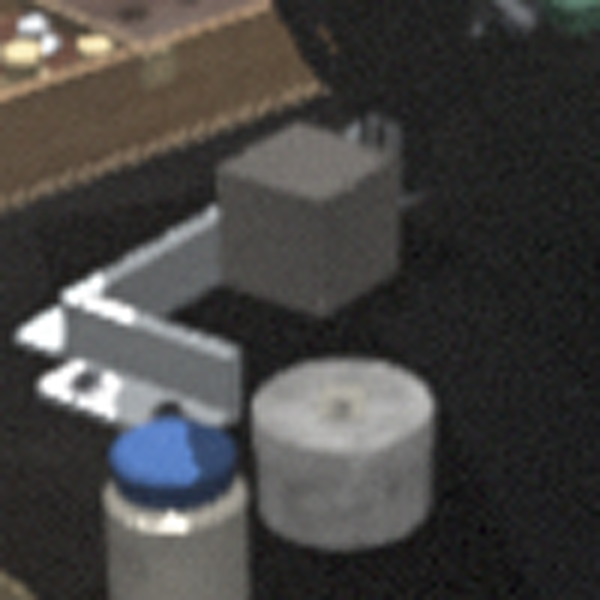

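The wrist view shows the cube against the fence at (335,190), the fingertips behind its right face at (324,300), and the green cube clear at lower left. I'll push along the fence.

play_rows:
  claw: [255,255,255,255,255,255,255,255,255,255,255,255,255,255,255,255,255,255,255,255]
  travel:
    - [0,0.002,-0.004]
    - [0,0.002,-0.008]
    - [0,0.002,-0.012]
    - [0,0.002,-0.016]
    - [0,0.002,-0.02]
    - [0,0.002,-0.024]
    - [0,0.002,-0.028]
    - [0,0.002,-0.032]
    - [0,0.002,-0.036]
    - [0,0.002,-0.04]
    - [0,0.002,-0.044]
    - [0,0.002,-0.048]
    - [0,0.002,-0.052]
    - [0,0.002,-0.056]
    - [0,0.002,-0.06]
    - [0,0.002,-0.064]
    - [0,0.002,-0.068]
    - [0,0.002,-0.072]
    - [0,0.002,-0.075]
    - [0,0.002,-0.075]
  dr:
    - [0,0,0]
    - [0,0,0]
    - [0,0,0]
    - [0,0,0]
    - [0,0,0]
    - [0,0,0]
    - [0,0,0]
    - [0,0,0]
    - [0,0,0]
    - [0,0,0]
    - [0,0,0]
    - [0,0,0]
    - [0,0,0]
    - [0,0,0]
    - [0,0,0]
    - [0,0,0]
    - [0,0,0]
    - [0,0,0]
    - [0,0,0]
    - [0,0,0]

```text
time: 11.25
eef_pos: [0.5621, 0.0043, 0.0135]
tcp_rot: [0.46, 0.537, -0.46, 0.538]
contact_force: [-0.0, -0.8, 0.9]
opening: -0.001
```

```bash
python3 look.py 8 wrist
```

```text
[-0.02302748 -0.07760349] [0.56192902 0.00427187 0.01332981] [0.45622355 0.32361333 0.67303336] (array([ 0.0013, -0.037 ,  0.0244]), array([ 1.5703e+00, -6.0000e-04, -1.0000e-03])) 11.3
```

View pics/wrist8.png

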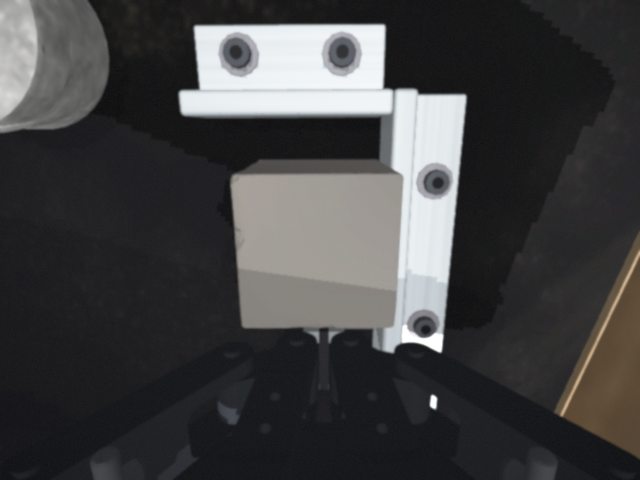

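The far base edge is at v≈160 and the end stop's foot at v≈116, so about 16 mm remains. I'll push 13 mm at a lower speed, then creep.

play_rows:
  claw: [255,255,255,255,255,255,255,255,255,255]
  travel:
    - [0,0,-0.003]
    - [0,0,-0.006]
    - [0,0,-0.009]
    - [0,0,-0.011]
    - [0,0,-0.013]
    - [0,0,-0.014]
    - [0,0,-0.015]
    - [0,0,-0.016]
    - [0,0,-0.017]
    - [0,0,-0.017]
  dr:
    - [0,0,0]
    - [0,0,0]
    - [0,0,0]
    - [0,0,0]
    - [0,0,0]
    - [0,0,0]
    - [0,0,0]
    - [0,0,0]
    - [0,0,0]
    - [0,0,0]

```text
time: 12.3
eef_pos: [0.5594, 0.0206, 0.0133]
tcp_rot: [0.46, 0.537, -0.46, 0.538]
contact_force: [0.6, -4.2, -0.8]
opening: -0.002
```

```bash
python3 look.py 9 wrist
```

```text
[-0.02305458 -0.06107921] [0.55935123 0.02059387 0.01323685] [ 0.20987465 -4.55956437 -0.98935638] (array([ 0.0012, -0.0369,  0.0409]), array([ 1.5706e+00,  1.0000e-04, -1.6000e-03])) 12.35
```

View pics/wrist9.png

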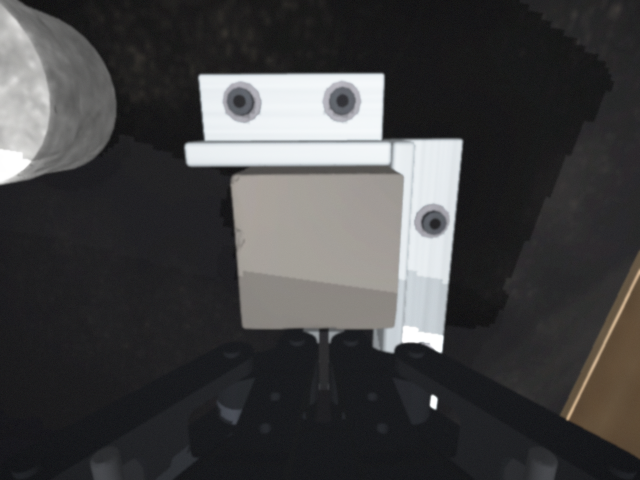

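There is contact with the end stop (4.5 N). I'll press 1 mm more, then back off, rise and inspect.

play_rows:
  claw: [255,255,255,255,255,255,255,255,255,255]
  travel:
    - [0,0,-0.001]
    - [0,0,-0.001]
    - [0,0,0.004]
    - [0,0,0.012]
    - [0,0,0.018]
    - [0,0,0.018]
    - [-0.04,0,0.03]
    - [-0.08,0,0.05]
    - [-0.12,0,0.05]
    - [-0.12,0,0.05]
  dr:
    - [0,0,0]
    - [0,0,0]
    - [0,0,0]
    - [0,0,0]
    - [0,0,0]
    - [0,0,0]
    - [0,0,0]
    - [0,0,0]
    - [0,0,0]
    - [0,0,0]

```text
time: 13.35
eef_pos: [0.5714, -0.0299, 0.1406]
tcp_rot: [0.462, 0.532, -0.458, 0.541]
contact_force: [0.5, 0.6, -0.0]
opening: 0.001
```

```bash
python3 look.py 10 wrist scene top
python3 - <<'E'
import cv2
im=cv2.imread("pics/wrist10.png");print(im.shape)
E
```

```text
[-0.02360849 -0.11057012] [ 0.56644437 -0.02838923  0.13286094] [ 0.90637624  0.75933446 -0.04150514] (array([ 0.1208, -0.0364, -0.0086]), array([ 1.5705e+00,  1.0000e-04, -6.0000e-04])) 13.5
(480, 640, 3)
```

View pics/wrist10.png

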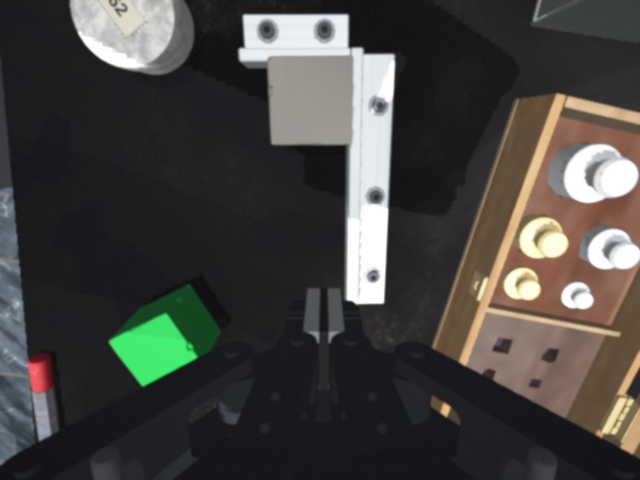

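View pics/scene10.png

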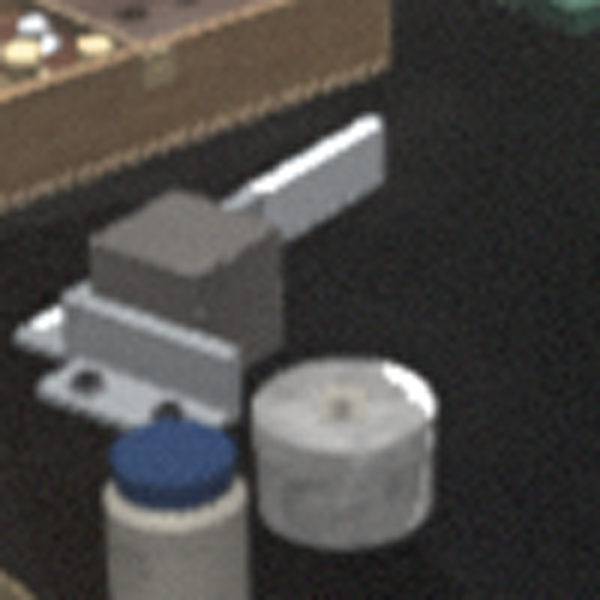

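View pics/top10.png

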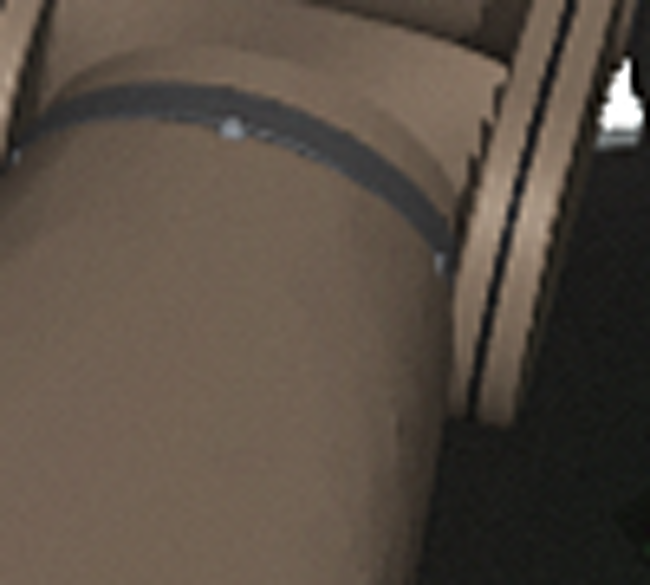

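The cube looks seated in both views: wrist cube (268–352, 57–145), touching the end stop at v≈60 and the fence at u≈352. The tin, jar and green cube are unmoved. To make sure it sits on the fence, I'll turn the hand back and give a light press from the front.

play_rows:
  claw: [255,255,255,255,255,255,255,255,255,255,255,255,255,255,255,255,255,255]
  travel:
    - [0,-0.03,0]
    - [0,-0.06,0]
    - [0,-0.061,-0.03]
    - [0,-0.061,-0.06]
    - [0,-0.061,-0.086]
    - [0,-0.061,-0.086]
    - [0,-0.061,-0.086]
    - [0,-0.061,-0.086]
    - [0,-0.061,-0.086]
    - [0,-0.061,-0.086]
    - [0,-0.061,-0.086]
    - [0,-0.061,-0.086]
    - [0,-0.061,-0.086]
    - [0.04,-0.061,-0.086]
    - [0.08,-0.061,-0.086]
    - [0.11,-0.061,-0.086]
    - [0.119,-0.061,-0.086]
    - [0.119,-0.061,-0.086]
  dr:
    - [0.15,0,0]
    - [0.3,0,0]
    - [0.45,0,0]
    - [0.6,0,0]
    - [0.75,0,0]
    - [0.9,0,0]
    - [1.05,0,0]
    - [1.2,0,0]
    - [1.35,0,0]
    - [1.5,0,0]
    - [1.57,0,0]
    - [1.57,0,0]
    - [1.57,0,0]
    - [1.57,0,0]
    - [1.57,0,0]
    - [1.57,0,0]
    - [1.57,0,0]
    - [1.57,0,0]

```text
time: 15.3
eef_pos: [0.4916, 0.0473, 0.0122]
tcp_rot: [-0.704, -0.055, 0.706, -0.055]
contact_force: [-0.1, 0.1, 0.4]
opening: -0.001
```

```bash
python3 look.py 11 wrist
python3 - <<'E'
from mv import *
print(rel(stop2w(-.06,-.025,.013),goalR(.155+np.pi)))
E
```

```text
[-0.08445238 -0.02461267] [0.49305978 0.04714463 0.01386723] [-0.08481004 -0.63695871  0.523765  ] (array([ 0.0019,  0.0774, -0.0244]), array([ 0.0011,  0.0002, -0.0003])) 15.35
(array([ 0.0009,  0.0004, -0.0245]), array([ 0.0011,  0.0002, -0.0003]))
```

View pics/wrist11.png

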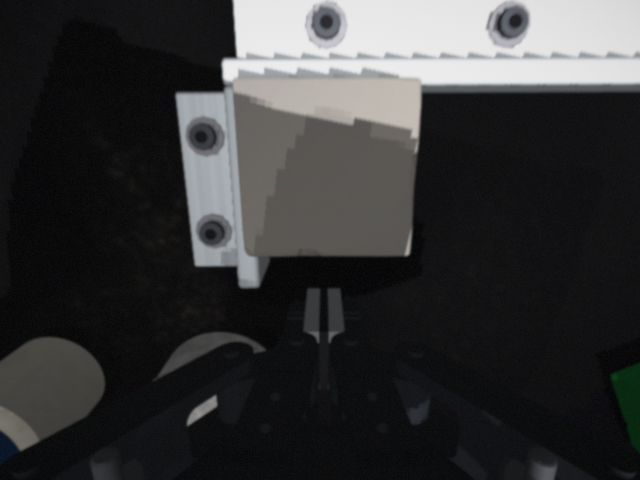

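The cube is at (328,165) with the fingers centred in front of it, clear of the tin. Now the light press.

play_rows:
  claw: [255,255,255,255,255,255,255,255,255,255,255,255]
  travel:
    - [0,0,-0.004]
    - [0,0,-0.008]
    - [0,0,-0.012]
    - [0,0,-0.015]
    - [0,0,-0.017]
    - [0,0,-0.019]
    - [0,0,-0.021]
    - [0,0,-0.022]
    - [0,0,-0.023]
    - [0,0,-0.024]
    - [0,0,-0.025]
    - [0,0,-0.025]
  dr:
    - [0,0,0]
    - [0,0,0]
    - [0,0,0]
    - [0,0,0]
    - [0,0,0]
    - [0,0,0]
    - [0,0,0]
    - [0,0,0]
    - [0,0,0]
    - [0,0,0]
    - [0,0,0]
    - [0,0,0]

```text
time: 16.55
eef_pos: [0.5162, 0.051, 0.0135]
tcp_rot: [-0.703, -0.055, 0.707, -0.055]
contact_force: [-5.0, -1.7, 4.3]
opening: -0.002
```

```bash
python3 look.py 12 wrist
```

```text
[-0.06103031 -0.0244336 ] [0.51617342 0.05093745 0.01346452] [-5.1282123  -1.07968626  3.37612979] (array([ 0.0014,  0.0776, -0.0009]), array([0.0015, 0.0045, 0.0001])) 16.6
```

View pics/wrist12.png

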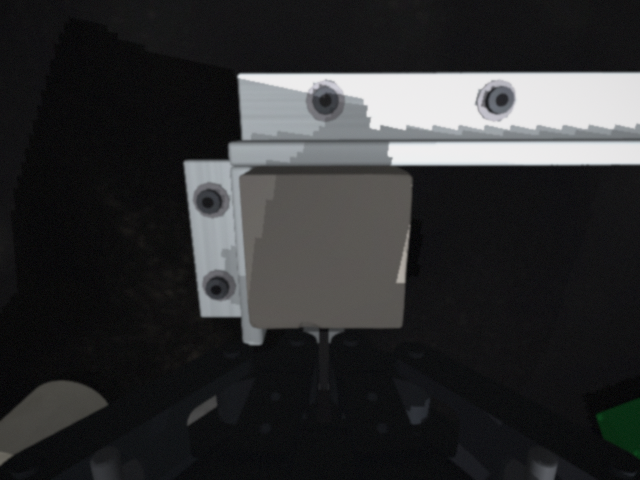

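The cube is firm on the fence at 5 N, at the same tool position as the first press to within 0.5 mm. I'll retract and clear out so all cameras can check.

play_rows:
  claw: [255,255,255,255,255,255,255,255,255,255,255,255,255,255,255,255,255,255,255,255]
  travel:
    - [0,0,0.005]
    - [0,0,0.012]
    - [0,0,0.02]
    - [0,0,0.02]
    - [-0.04,0,0.02]
    - [-0.08,0,0.02]
    - [-0.12,0,0.02]
    - [-0.16,0,0.02]
    - [-0.2,0,0.02]
    - [-0.2,0.04,0.02]
    - [-0.2,0.08,0.02]
    - [-0.2,0.12,0.02]
    - [-0.2,0.16,0.02]
    - [-0.2,0.2,0.02]
    - [-0.2,0.24,0.02]
    - [-0.2,0.28,0.02]
    - [-0.2,0.32,0.02]
    - [-0.2,0.36,0.02]
    - [-0.2,0.36,0.02]
    - [-0.2,0.36,0.02]
  dr:
    - [0,0,0]
    - [0,0,0]
    - [0,0,0]
    - [0,0,0]
    - [0,0,0]
    - [0,0,0]
    - [0,0,0]
    - [0,0,0]
    - [0,0,0]
    - [0,0,0]
    - [0,0,0]
    - [0,0,0]
    - [0,0,0]
    - [0,0,0]
    - [0,0,0]
    - [0,0,0]
    - [0,0,0]
    - [0,0,0]
    - [0,0,0]
    - [0,0,0]

```text
time: 18.6
eef_pos: [0.5531, -0.3082, 0.213]
tcp_rot: [-0.703, -0.055, 0.707, -0.054]
contact_force: [-0.4, -0.6, 0.9]
opening: -0.003
```

```bash
python3 look.py 13 scene top
python3 - <<'E'
from h import *
im=load("top13.npz")["img"][:,:,::-1]; cv2.imwrite("pics/topfull13.png",im)
s=load("scene13.npz")["img"][:,:,::-1]; s0=load("scene0.npz")["img"][:,:,::-1]
E
```

```text
[-0.07957781 -0.38344764] [ 0.55327289 -0.30663592  0.21325075] [ 0.17045759  0.8290686  -0.30249122] (array([ 0.2014, -0.2812, -0.0211]), array([0.0021, 0.0047, 0.0009])) 18.7
```

View pics/scene13.png

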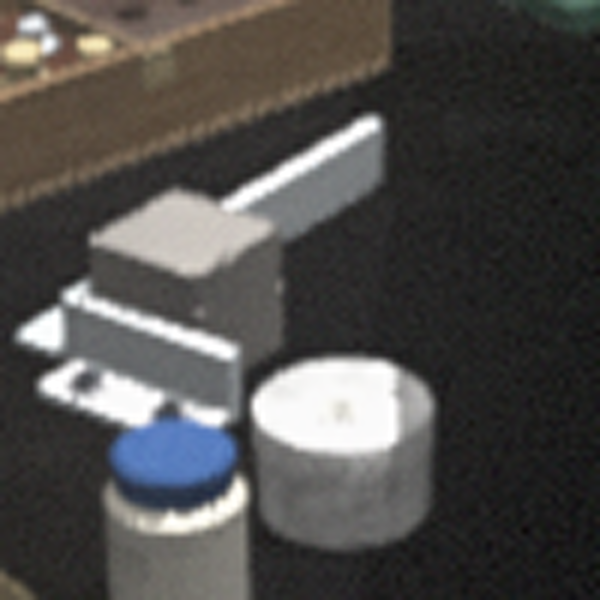

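View pics/top13.png

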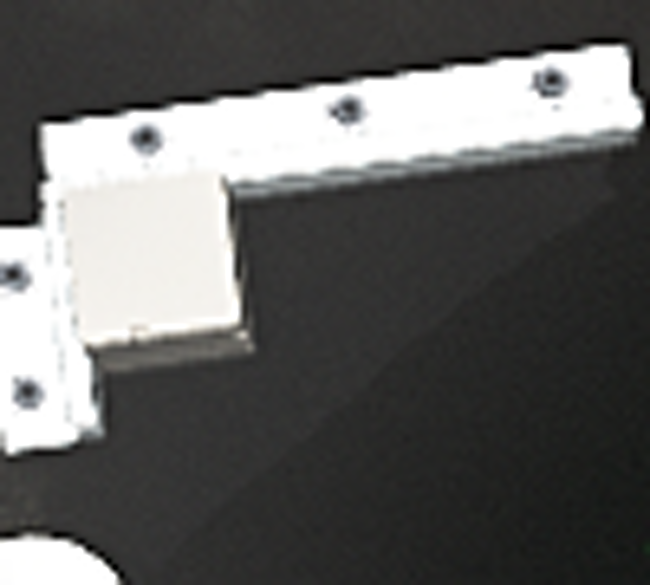

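View pics/topfull13.png

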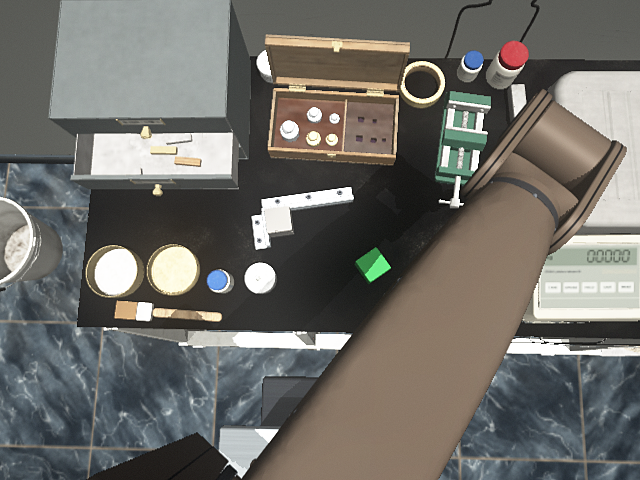

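```bash
cat >> fit.py <<'E'
print("---final")
T2=load("top13.npz");S2=load("scene13.npz")
tt=lambda x,y:f((255,180),6.5,x,y); ss=lambda x,y:f((250,215),6,x,y)
fp=[(T2,tt(64,187),(a,a,H)),(T2,tt(225,176),(a,-a,H)),(T2,tt(244,326),(-a,-a,H)),(T2,tt(85,344),(-a,a,H)),(T2,tt(252,348),(-a,-a,0)),
(S2,ss(178,188),(a,-a,H)),(S2,ss(283,229),(-a,-a,H)),(S2,ss(190,278),(-a,a,H)),(S2,ss(91,239),(a,a,H))]
for c,c0 in ((None,None),(T2,T),(S2,S)):
    x,e=run(fp,[.55,.05,.15],0,c); s_=run(pts,[.58,.08,0],0,c0)[0]
    print(x.round(4),(R(s_[2]).T@(x[:2]-s_[:2])).round(4),round(x[2]-s_[2],3),e)
# bystanders
for n0,n1 in (("top0.npz","top13.npz"),("scene0.npz","scene13.npz")):
    A=load(n0);B=load(n1)
    for nm,p in dict(tin=(.438,.089,.039),jar=(.43,.167,.06),green=(.4665,-.13,.05),slice=(.527,-.32,.024)).items():
        u,v=w2pix(A,p).round().astype(int)
        tp=cv2.cvtColor(A["img"],cv2.COLOR_RGB2GRAY)[v-16:v+17,u-16:u+17]; bi=cv2.cvtColor(B["img"],cv2.COLOR_RGB2GRAY)[v-24:v+25,u-24:u+25]
        r=cv2.matchTemplate(bi,tp,cv2.TM_CCOEFF_NORMED);_,mx,_,l=cv2.minMaxLoc(r);print(n0,nm,round(mx,2),l[0]-8,l[1]-8)
E
python3 fit.py | sed -n '/final/,$p'
```

```text
---final
[0.5528 0.055  0.1375] [-0.0242 -0.026 ] -0.021 [[-0.4, -0.7], [0.0, -2.0], [-0.3, -0.4], [-1.2, -0.1], [0.6, 0.8], [0.7, 0.5], [0.6, -0.3], [1.1, 0.3], [-0.1, 0.4]]
[0.552  0.0544 0.1448] [-0.025  -0.0264] -0.007 [[-0.2, -0.2], [0.2, -1.7], [0.1, -0.0], [-0.9, 0.4], [0.9, 1.1]]
[0.5545 0.0551 0.1201] [-0.0233 -0.0249] -0.048 [[0.4, 0.3], [0.1, -0.4], [0.2, 0.0], [-0.7, -0.0]]
top0.npz tin 0.99 0 0
top0.npz jar 1.0 0 0
top0.npz green 0.88 0 0
top0.npz slice 0.32 8 1
scene0.npz tin 0.96 0 0
scene0.npz jar 1.0 0 0
scene0.npz green 0.9 0 0
scene0.npz slice 0.82 -1 0
```

The corner fits agree with the seat to about 1 mm, but the fitted angle is noisy. I'll bring the wrist camera over the corner for one close check.

play_rows:
  claw: [255,255,255,255,255,255,255,255,255,255,255,255,255]
  travel:
    - [0,-0.04,0]
    - [0,-0.08,0]
    - [0,-0.12,0]
    - [0,-0.16,0]
    - [0,-0.2,0]
    - [0,-0.24,0]
    - [0,-0.28,0]
    - [0,-0.32,0]
    - [0,-0.36,0]
    - [0.04,-0.383,0.005]
    - [0.08,-0.383,0.005]
    - [0.08,-0.383,0.005]
    - [0.08,-0.383,0.005]
  dr:
    - [0,0,0]
    - [0,0,0]
    - [0,0,0]
    - [0,0,0]
    - [0,0,0]
    - [0,0,0]
    - [0,0,0]
    - [0,0,0]
    - [0,0,0]
    - [0,0,0]
    - [0,0,0]
    - [0,0,0]
    - [0,0,0]

```text
time: 20.0
eef_pos: [0.4874, 0.0716, 0.1339]
tcp_rot: [-0.703, -0.056, 0.707, -0.056]
contact_force: [0.4, -0.1, 1.0]
opening: -0.001
```

```bash
python3 look.py 14 wrist
python3 - <<'E'
from h import *
d=load("wrist14.npz");im=d["img"][:,:,::-1]
g=np.clip(im.astype(float)*1.3,0,255).astype(np.uint8)
cv2.imwrite("pics/w14c.png",cv2.resize(g[30:230,250:480],None,fx=3,fy=3,interpolation=cv2.INTER_CUBIC))
E
```

```text
[-0.0849074  -0.00025959] [0.48885059 0.07113551 0.13544318] [ 0.70000384 -0.04539899  1.14372649] (array([ 0.1233,  0.1019, -0.0249]), array([0.0026, 0.0023, 0.0004])) 20.05
```

View pics/wrist14.png

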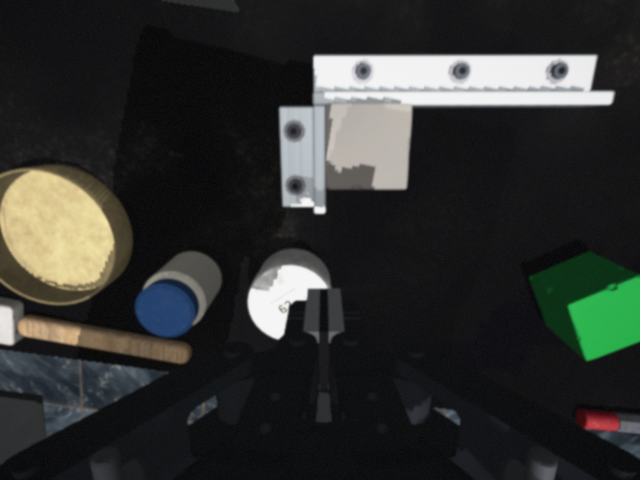

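View pics/w14c.png

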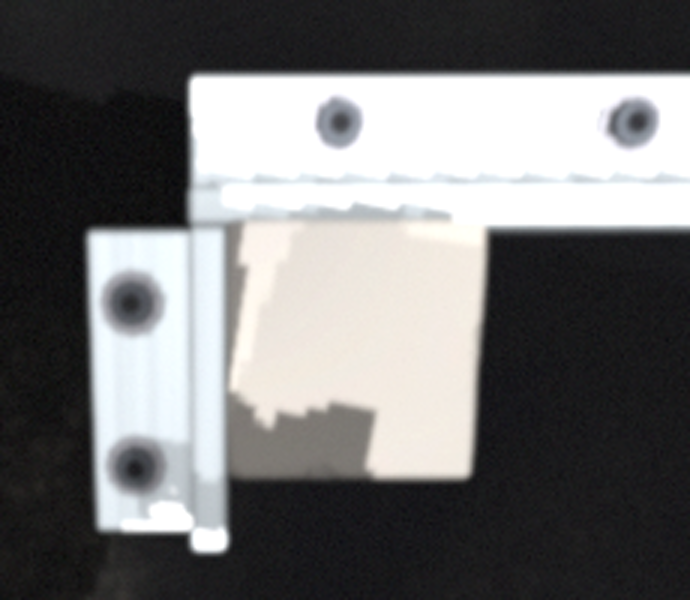

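Run:
```python
from h import *
d=load("wrist14.npz");im=d["img"][:,:,::-1]
cv2.imwrite("pics/w14d.png",cv2.resize(im[95:195,310:345],None,fx=8,fy=6,interpolation=cv2.INTER_NEAREST))
for v in (115,140,175,185): print(v,im[v,318:334].mean(1).round().astype(int))
for u in (335,360,390): print(u,im[94:112,u].mean(1).round().astype(int))
C=cloud(d)
for v in (115,140,175): print(C[v,318:332].round(4)[:,2])
```

```text
115 [190 192 193 193 189 177 150 116 102 104 116 143 173 187 189 189]
140 [189 192 193 191 189 176 150 117 104 111 132 163 185 192 193 192]
175 [188 190 190 188 183 171 145 111  92  92  93  94  94  94  93  93]
185 [186 188 188 185 182 170 144 107  85  86  89  91  93  94  94  94]
335 [240 236 225 205 186 180 173 163 156 160 173 183 187 187 188 188 189 188]
360 [243 243 240 230 202 168 148 145 146 154 163 171 174 174 175 174 175 175]
390 [242 242 237 225 201 181 172 165 164 172 185 193 195 195 191 185 182 180]
[0.0281 0.0289 0.028  0.0281 0.0287 0.0275 0.0289 0.0475 0.0495 0.0507
 0.0517 0.0513 0.0503 0.2765]
[0.029  0.0282 0.0282 0.0283 0.0283 0.0282 0.0285 0.0305 0.0492 0.0499
 0.0507 0.0512 0.0493 0.051 ]
[0.029  0.0292 0.0286 0.029  0.029  0.027  0.028  0.0356 0.0495 0.0504
 0.0493 0.0501 0.0503 0.0507]
```

View pics/w14d.png

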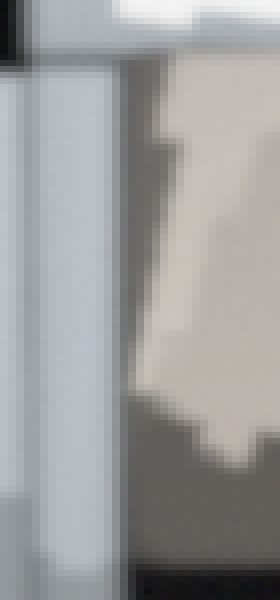

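There's no dark gap along the end-stop contact: brightness goes straight from wall (~190) to cube (~95) at u≈325, and the cube is parallel to both faces. I'll raise the hand and hand in.

play_rows:
  claw: [255,255,255,255,255]
  travel:
    - [-0.04,0,0]
    - [-0.08,0,0]
    - [-0.1,0,0]
    - [-0.1,0,0]
    - [-0.1,0,0]
  dr:
    - [0,0,0]
    - [0,0,0]
    - [0,0,0]
    - [0,0,0]
    - [0,0,0]

```text
time: 20.55
eef_pos: [0.49, 0.0708, 0.2376]
tcp_rot: [0.706, 0.055, -0.704, 0.056]
contact_force: [-0.4, -0.0, -0.6]
opening: 0.003
```

Run:
```python
from plant import ctrl
s=ctrl.get_state(); print(s["eef_pos"],s["contact_force"],abs(s["dq"]).max())
print(ctrl.sign_off())
```

```text
[0.48995926 0.0707532  0.2375939 ] [-0.40163448 -0.02014217 -0.57746309] 0.05003462731810929
the job is handed in; nothing more can be done
None
```

The grey cube is seated in the inner corner of the stop, and I handed the job in at about 20.6 s. I pushed it to the fence, then along the fence to the end stop, then gave one light press back on the fence. Pushing forces read about 4–6 N, and the cube was never pinched or lifted.

**End stop:** the last wrist close-up shows no dark gap between the cube and the end stop along the whole contact, and the cube looks parallel to both walls.

**Fence:** the two presses against the fence stopped within 0.5 mm of each other.

**Position fits:** these put the cube within about 2 mm of the seat. The fitted angles disagreed: 0.007 rad off from the top camera against 0.048 rad from the scene camera. I put that down to pixel-picking noise and relied on the close-up and the forces.

**Bystanders:** image matching showed no shift of the tin, the jar or the green look-alike. The arm hid the core slice from the top camera; the scene camera put it within a pixel of its start. I did not re-measure the marker, but the hand never came down near it.

**Hand:** it finished about 0.24 m above the bench, touching nothing.

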